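# Hold the adapter against the sprung fence for fastening

## Task

Open the lid of the grey equipment case all the way until it rests on its stop, then push the black mains adapter that lies inside squarely against the middle of the sprung fence at the case's hinge side, flat on the case floor, with its short end face on the fence. Press steadily with about 10 N (never ramming it beyond 25 N) for at least two seconds while a colleague gets ready to strap it down, and finish while still holding it pressed like that, with the lid open; leave the things around the case alone.

Things in the scene. Friction and masses are not known exactly. Their poses are not given: they have to be found in the camera images.
- case: Grey steel equipment case, 180 (x) x 250 (y) x 55 (z) mm outside, open box with 4 mm walls and floor; heavy, it does not move. Origin: centre of its underside. Its +x points to the hinge side (away from the robot, up to some yaw), z up. Small screw bosses stand in its four inner corners; nothing else is inside but the adapter and the fence.
- lid (a joint): Lid angle in rad: 0 closed, 1.75 fully open on its stop, leaning back a little past upright. It is free to swing: it falls shut if let go before upright and stays open once past upright (1.57). The lid is 6 mm thick, 250 g, and reaches 182 mm from the hinge to the front edge.
- lid_hinge (a point): Middle of the hinge line, at the top of the case's far wall (case frame x +90, y 0, z +55 mm). The hinge line runs along the case's y.
- lid_tab (a point): Grip point on the black pull tab, a bar 20 mm wide (case y) and 8 mm thick that sticks out 44 mm beyond the middle of the lid's front edge; this point lies 30 mm out from that edge, 212 mm from the hinge line and 5 mm above it when shut. Its frame turns with the lid. The tab can be pinched across its 20 mm width from above and turns between the fingers as the lid swings.
- adapter: Black mains adapter brick, loose, 45 (x) x 85 (y) x 30 (z) mm, about 0.15 to 0.3 kg, lying flat on the case floor under the lid, its long y axis roughly along the case's x (either way round). Origin: centre of its underside.
- fence_face (a point): Middle of the rubber face of the sprung fence, an upright aluminium plate 56 mm wide and 36 mm high standing on the case floor in the middle of the hinge side, facing the case's -x. The point is 20 mm above the case's underside, at case x +56, y 0 mm while not pressed, and moves with the fence. The adapter's centre shall end in line with it, 42.5 mm in front.
- fence (a joint): How far the fence is pushed back towards the hinge side, in m: 0 free, 0.016 at its end stop. Its spring gives 1 N per mm (no preload), so 0.010 means a 10 N push.
- tape: Bystander: black roll of tape, 66 mm across, 18 mm high, on the desk to the right of the case. Origin: centre of its underside.
- phone: Bystander: black phone, 73 x 150 x 10 mm, lying on the desk to the right of the case. Origin: centre of its underside.
- carton: Bystander: small white and blue carton, 54 x 54 x 69 mm, standing on the desk to the left of the case. Origin: centre of its underside.

How it is judged (in metres and radians):
On the way, in this order (a step that is already met when the one before it is completed fails the run):
1. the lid is open on its stop (value of joint lid above 1.68 rad), for 0.2 s.
2. the adapter is held squarely against the middle of the fence at 6 to 14 N for 1.5 s (contact force between adapter and fence between 6 and 14 N and contact force between the fingers and adapter above 3 N and value of joint lid above 1.68 rad and angle between the y axis of adapter and the x axis of case, either way round below 0.1 rad and y of adapter in the frame of case between -0.012 and 0.012 m and x of adapter in the frame of case between 0 and 0.04 m and z of adapter in the frame of case below 0.008 m and angle between adapter's own z axis and vertical below 0.08 rad), for 1.5 s.
At the end, for the whole second after the job is handed in: Still holding: the fingers press the adapter on the fence with 6 to 14 N; it lies still and flat on the case floor (within 4 mm), its long axis square to the fence within 0.1 rad, centred on it within 12 mm; the lid is open on its stop (over 1.68 rad) (all of step 2 and linear speed of adapter below 0.01 m/s); the arm keeps its last pose, push and grip.
It fails at once if the adapter is rammed against the fence with more than 25 N (contact force between adapter and fence above 25 N).
It fails at once if the tape is disturbed (distance of tape from where it was at the start of the episode above 0.03 m).
It fails at once if the phone is disturbed (distance of phone from where it was at the start of the episode above 0.03 m).
It fails at once if the carton is disturbed (distance of carton from where it was at the start of the episode above 0.03 m).
It also fails if it takes over 64 s, if anything falls off the work surface, if the arm or the gripper's body presses on something with over 40 N, if the wrist force passes 120 N, or if a joint passes its speed limit or range.

## Robot

A 6-joint arm with a two-finger parallel gripper is mounted at the origin on a cart in front of the work surface, level with it; the furniture and walls round the work are solid. World frame = base frame: x ahead of the robot, y to its left, z up, the work surface at z = 0. Lengths are in mm, angles in degrees, forces in N, time in s.
With the tool pointing down it reaches from about 350 to 850 mm from the base axis. Payload 8.1 kg.
Tool frame: the origin (TCP) lies at the very end of the fingers, on their centre line; the grasp point (between the pads) lies 19 mm behind it; z points along the fingers, y is the line along which they close (so a half turn about z gives the same grasp; the last joint's range is limited). The gripper opens to 85 mm and grips with 20 to 120 N. Pads are 22 mm wide; open, the fingers measure 114 mm over their backs; the gripper's body (76 mm by 85 mm) begins 54 mm behind the grasp point. The pads swing forward as they close: fully open they stand 13 mm farther back than shut.
Start: joints at [-75.481, 7.471, 85.268, -0, 87.261, -4.893], TCP at [199.433, -565.89, 231.292] pointing down, gripper open.
Joint ranges: [-169.43, 169.43], [-51.17, 129.36], [1.28, 143.12], [-76.62, 256.62], [0, 156.53], [-152.29, 152.29]. Speed limits (degrees/s): [136.94, 136.94, 159.86, 180, 180, 180].

## Interface

Orientations are given as a 3x3 rotation matrix whose columns are the frame's x, y, z axes.
In Python, from cell import read_state, capture, camera_model, hand_in gives the robot as it stands.
- The arm moves only by the tool apply_moves, never from a script. Its arguments are lists of equal length, an entry for each row: "xyz": the shift along the tool's x, y, z scaled (see below), a list of three; "turn": the turn about the tool's z scaled (see below); "hand": the opening, from 0 (shut) to 1 (fully open). In form: {"xyz": [[x, y, z], ...], "turn": [turn, ...], "hand": [hand, ...]}. A call has exactly 10 rows; each row shifts and turns the commanded pose from where the row before left it, along the tool's axes as they then stand; what a row does not reach is not made up. The controller multiplies each number of a shift by 0.025 m and each number of a turn by 0.08 rad. A row lasts 1/10 s, in which the tool goes at most 50 mm and 8.59 degrees, less where a joint would pass 70% of its speed; a pose out of reach is approached as far as the arm can. A call with a number of a shift or a turn outside -1 to 1 is refused whole. A call with a gripper value outside its range is refused whole. The fingers move at their own pace and stop on an object; "grip_force" is the grip in N (left out, the last holds). Time passes only in rows, so rows that do not move let the fingers close, or fill a call up. It gives the time, the measured TCP pose, the force, the opening and the grip force at its end, in the units of the state.
- read_state(): the state, without advancing time (a new reading comes with each control period).
- capture(name): name is "scene" or "top" or "wrist"; returns the picture (480x640x3 uint8, red, green, blue); there is no depth.
- camera_model(name): a dict with "mtx" (3x3 intrinsics, pixels), "xyz" and "rotation" of the camera in the world; the wrist camera has in their place "mount" (4x4, takes a point from camera to tool coordinates, whose origin is the TCP and whose axes are the flange's). Camera axes: x right, y up, looking along -z (the intrinsics and any distortion apply to the point x, -y, -z); pixel columns grow to the right and rows downward; lengths in mm; the calibration is good to about 2 mm. The wrist camera is an equidistant fisheye: a pixel r from the principal point sees the ray r / f radians off the axis. A picture is of the moment at which its call begins: read the wrist's pose just before it. camera_model takes no time and is no camera call.
- hand_in(): hands the job in; it is judged then, once.
The state is a dict: "clock": time; "qpos": joint angles; "qvel": joint speeds; "tau": joint torques, N m; "position": TCP position; "tool_rot": TCP orientation; "ft_force": force on the tool from outside, world axes, zero at the start; "moment": the same for the moment, N m; "opening": opening from 0.0 (shut) to 1.0 (fully open); "grip_force": force on a finger pad.
Only numpy, scipy, OpenCV 4.12 (cv2) and the standard library are available. Lean on these libraries where they do the work, as an engineer would, in place of code of your own. Each camera call takes 0.05 s, during which the arm holds its last target. There are 200 camera calls.

## Working session

There is one attempt and no reset: what is moved stays moved. The work goes in short steps, Python scripts to look and compute and a tool call to move; the robot and the scene stay as the last step left them, time stands still between calls to the robot, and variables do not carry over. Pictures are saved under pics/ and viewed, at most 10 in all, crops included, and the job is handed in when it is done.

Besides the shell and the picture viewer there is one more tool, called after ">>>" as name([rows], argument=value, ...), one row to a line, values as JSON. apply_moves: Moves the arm, as the interface text tells. Shifts and turns lie within -1 to 1; 1 stands for 0.025 m of shift or 0.08 rad of turn. Its arguments: {"type":"object","properties":{"xyz":{"type":"array"},"turn":{"type":"array"},"hand":{"type":"array"},"grip_force":{"type":"number"}},"required":["xyz","turn","hand"]}

```bash
mkdir -p pics; ls
python3 - <<'E'
from cell import *
import cv2,numpy as np
for n in("top","scene"):
    m=camera_model(n);print(n,{k:np.round(v,3).tolist() if not isinstance(v,str) else v for k,v in m.items()})
    cv2.imwrite(f"pics/{n}0.png",capture(n)[:,:,::-1])
print(camera_model("wrist"));s=read_state();print(s)
E
```

```text
pics
top {'mtx': [[457.343, 0.0, 321.783], [0.0, 457.343, 236.312], [0.0, 0.0, 1.0]], 'xyz': [385.29, -90.297, 1174.51], 'rotation': [[-0.029, 0.993, -0.115], [-1.0, -0.028, 0.007], [0.004, 0.115, 0.993]]}
scene {'mtx': [[617.867, 0.0, 331.506], [0.0, 617.867, 249.994], [0.0, 0.0, 1.0]], 'xyz': [-82.462, 904.149, 597.993], 'rotation': [[-0.846, 0.232, -0.48], [-0.533, -0.348, 0.771], [0.012, 0.908, 0.418]]}
{'mtx': array([[371.64829954,   0.        , 311.74314375],
       [  0.        , 371.64829954, 236.48841871],
       [  0.        ,   0.        ,   1.        ]]), 'mount': array([[ 2.01862110e-05,  9.46715489e-01,  3.22071084e-01,
         8.26783426e+01],
       [ 9.99999880e-01,  1.38593073e-04, -4.70065228e-04,
        -1.56341977e-01],
       [-4.89654853e-04,  3.22071054e-01, -9.46715372e-01,
        -1.42256491e+02],
       [ 0.00000000e+00,  0.00000000e+00,  0.00000000e+00,
         1.00000000e+00]])}
{'clock': 0.1, 'qpos': array([-7.54803428e+01,  7.51192462e+00,  8.53236098e+01, -3.01198040e-04,
        8.72617144e+01, -4.89562315e+00]), 'qvel': array([ 0.08000219, -0.13688766, -0.01804222,  0.03388144, -0.0555163 ,
        0.00064382]), 'tau': array([ 3.17229578e-04, -5.70950675e+01, -5.01942122e+01, -2.49708928e-04,
        8.19239620e-03,  6.44803958e-05]), 'position': array([ 199.31560891, -565.39630253,  230.33194701]), 'tool_rot': array([[ 9.43133985e-01,  3.32412547e-01, -4.30619663e-04],
       [ 3.32412797e-01, -9.43132566e-01,  1.64178525e-03],
       [ 1.39618589e-04, -1.69156695e-03, -9.99998560e-01]]), 'ft_force': array([ 0.56758182, -0.23240347,  0.11006817]), 'moment': array([-0.054424  , -0.00011625,  0.00885336]), 'grip_force': 0.0, 'opening': 0.9989766860492268}
```

View pics/top0.png

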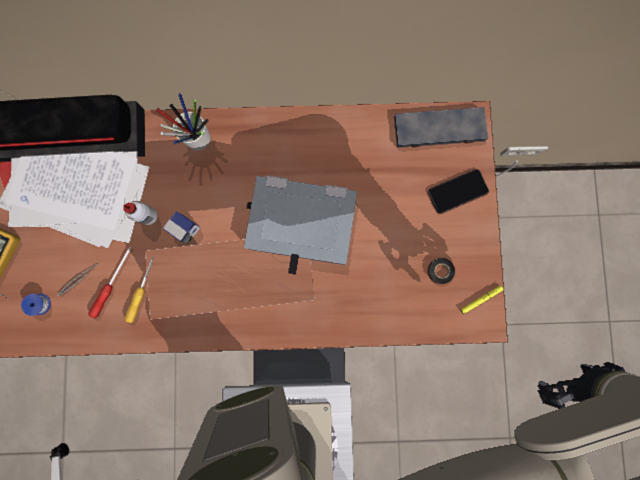

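View pics/scene0.png

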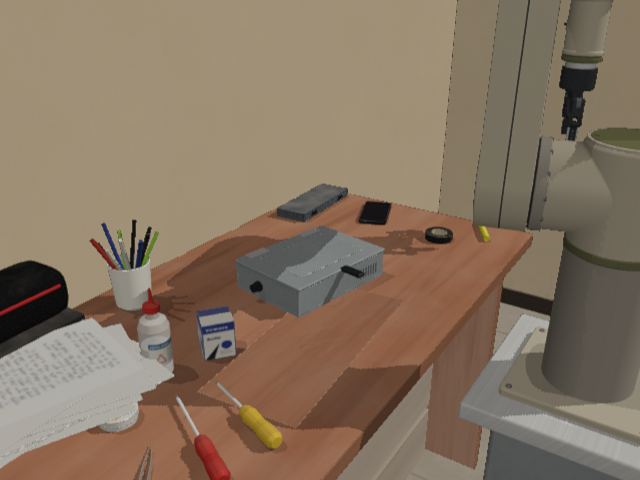

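The top view shows the closed case, with corners near (258,177), (356,190), (347,264) and (245,250), and the tab at (293,264). The carton is to the left at (182,227). The tape (441,270) and phone (458,191) are to the right. The scene view agrees.

```bash
cat > h.py <<'E'
from cell import *
import cv2,numpy as np
def ray(n,uv,st=None):
    m=camera_model(n);K=m["mtx"]
    uv=np.atleast_2d(uv).astype(float)
    d=np.c_[(uv[:,0]-K[0,2])/K[0,0],(uv[:,1]-K[1,2])/K[1,1]]
    if n=="wrist":
        r=np.linalg.norm(d,axis=1)+1e-12
        c=np.c_[d[:,0]/r*np.sin(r),-d[:,1]/r*np.sin(r),-np.cos(r)]
        M=m["mount"];R=st["tool_rot"]
        return st["position"]+R@M[:3,3],c@(R@M[:3,:3]).T
    c=np.c_[d[:,0],-d[:,1],-np.ones(len(d))]
    return np.array(m["xyz"]),c@np.array(m["rotation"]).T
def onz(n,uv,z,st=None):
    o,d=ray(n,uv,st);return o+d*((z-o[2])/d[:,2])[:,None]
def proj(n,P):
    m=camera_model(n);c=(np.atleast_2d(P)-m["xyz"])@np.array(m["rotation"])
    K=m["mtx"];return np.c_[K[0,2]-K[0,0]*c[:,0]/c[:,2],K[1,2]+K[1,1]*c[:,1]/c[:,2]]
E
python3 - <<'E'
from h import *
im=cv2.imread("pics/top0.png")
hsv=cv2.cvtColor(im,cv2.COLOR_BGR2HSV)
roi=np.zeros(im.shape[:2],np.uint8);roi[165:290,230:370]=255
g=((hsv[...,1]<70)&(hsv[...,2]>80)).astype(np.uint8)*255&roi
g=cv2.morphologyEx(g,cv2.MORPH_OPEN,np.ones((3,3)))
c=max(cv2.findContours(g,0,2)[0],key=cv2.contourArea)
r=cv2.minAreaRect(c);b=cv2.boxPoints(r)
P=onz("top",b,58);print(b.round(1).tolist(),P.round(1).tolist())
print([np.linalg.norm(P[i]-P[i-1]).round(1) for i in range(4)])
h=cv2.approxPolyDP(cv2.convexHull(c),4,True)[:,0];print(h.tolist(),onz("top",h,61).round(1).tolist())
k=((hsv[...,2]<45)).astype(np.uint8)*255&roi
for c in cv2.findContours(k,0,2)[0]:
    if cv2.contourArea(c)>15:
        r=cv2.minAreaRect(c);print("dark",r,onz("top",cv2.boxPoints(r),62).round(1).tolist())
cv2.imwrite("pics/c.png",cv2.resize(im[160:290,225:375],None,fx=5,fy=4.5,interpolation=2))
E
```

```text
[[243.10000610351562, 248.5], [255.10000610351562, 172.8000030517578], [357.8999938964844, 189.0], [346.0, 264.79998779296875]] [[490.2, 95.5, 58.0], [679.2, 64.0, 58.0], [630.8, -191.2, 58.0], [443.4, -155.0, 58.0]]
[np.float64(254.8), np.float64(191.6), np.float64(259.8), np.float64(190.9)]
[[256, 176], [356, 191], [346, 263], [244, 248]] [[670.2, 61.4, 61.0], [625.3, -186.0, 61.0], [447.5, -155.0, 61.0], [491.2, 92.8, 61.0]]
dark ((292.9999694824219, 263.5), (6.363961219787598, 18.80904197692871), 8.13010311126709) [[428.8, -14.7, 62.0], [473.8, -22.1, 62.0], [471.2, -37.4, 62.0], [426.1, -29.9, 62.0]]
```

View pics/c.png

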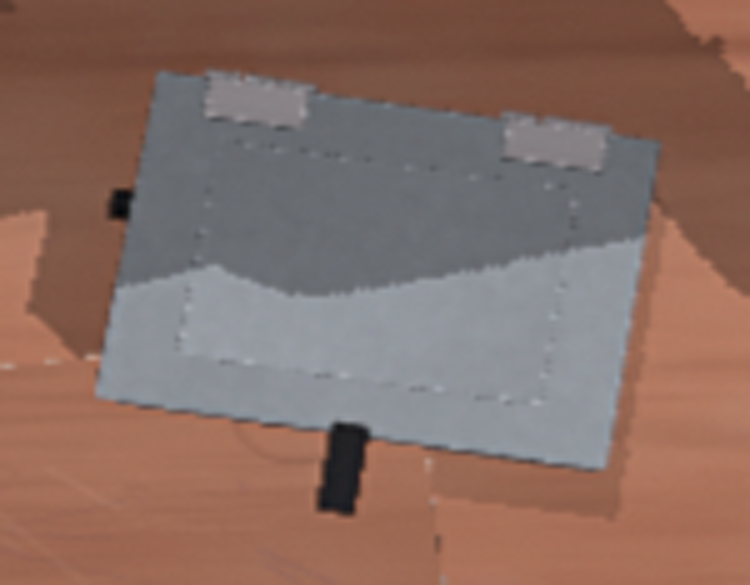

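The case sits at yaw ≈ -10.1°, with the hinge middle at about (649,-62.5) and the tab grip point at about (440,-25,60). I'll turn the tool by +0.515 rad first, then travel there.

>>> apply_moves([
  [0,0,0],
  [0,0,0],
  [0,0,0],
  [0,0,0],
  [0,0,0],
  [0,0,0],
  [0,0,0],
  [0.23,-0.92,0],
  [0.23,-0.92,0],
  [0.23,-0.92,0],
], turn=[0.92,0.92,0.92,0.92,0.92,0.92,0.92,0,0,0], hand=[0.7,0.7,0.7,0.7,0.7,0.7,0.7,0.7,0.7,0.7], grip_force=40)

```text
clock: 1.1
position: [228.5, -500.0, 230.6]
tool_rot: [[0.984, -0.176, -0.0], [-0.176, -0.984, 0.001], [-0.001, -0.001, -1.0]]
ft_force: [0.4, -0.3, 0.4]
opening: 0.7
grip_force: 0.0
```

>>> apply_moves([
  [0.23,-0.92,0],
  [0.23,-0.92,0],
  [0.23,-0.92,0],
  [0.23,-0.92,0],
  [0.23,-0.92,0],
  [0.23,-0.92,0],
  [0.23,-0.92,0],
  [0.23,-0.92,0],
  [0.23,-0.92,0],
  [0.23,-0.92,0],
], turn=[0,0,0,0,0,0,0,0,0,0], hand=[0.7,0.7,0.7,0.7,0.7,0.7,0.7,0.7,0.7,0.7])

```text
clock: 2.1
position: [325.6, -283.5, 230.9]
tool_rot: [[0.984, -0.176, -0.0], [-0.176, -0.984, 0.0], [-0.0, -0.0, -1.0]]
ft_force: [0.0, 0.2, 0.8]
opening: 0.703
grip_force: 0.0
```

>>> apply_moves([
  [0.23,-0.92,0.2],
  [0.23,-0.92,0.4],
  [0.23,-0.92,0.4],
  [0.23,-0.92,0.4],
  [0.23,-0.92,0.4],
  [0.23,-0.92,0.4],
  [0.23,-0.92,0.4],
  [0.23,-0.92,0.4],
  [0.23,-0.92,0.4],
  [0.23,-0.92,0.4],
], turn=[0,0,0,0,0,0,0,0,0,0], hand=[0.7,0.7,0.7,0.7,0.7,0.7,0.7,0.7,0.7,0.7])

```text
clock: 3.1
position: [422.4, -67.3, 135.6]
tool_rot: [[0.984, -0.175, -0.001], [-0.175, -0.984, 0.0], [-0.001, -0.0, -1.0]]
ft_force: [0.2, 0.3, 0.5]
opening: 0.702
grip_force: 0.0
```

>>> apply_moves([
  [0.1,-0.45,0],
  [0.1,-0.45,0],
  [0.1,-0.45,0],
  [0.1,-0.45,0],
  [0,0,0],
  [0,0,0],
  [0,0,0],
  [0,0,0],
  [0,0,0],
  [0,0,0],
], turn=[0,0,0,0,0,0,0,0,0,0], hand=[0.7,0.7,0.7,0.7,0.7,0.7,0.7,0.7,0.7,0.7])

```text
clock: 4.1
position: [440.1, -26.0, 136.3]
tool_rot: [[0.984, -0.176, -0.0], [-0.176, -0.984, -0.0], [-0.0, 0.0, -1.0]]
ft_force: [-0.1, -0.2, 0.1]
opening: 0.696
grip_force: 0.0
```

Run:
```python
from h import *
s=read_state();im=capture("wrist")[:,:,::-1];cv2.imwrite("pics/w1.png",im)
print(s["position"])
m=camera_model("wrist");M=m["mount"];R=s["tool_rot"]
def wproj(P):
    c=((np.array(P)-s["position"])@R-M[:3,3])@M[:3,:3]
    x=np.array([c[0],-c[1]]);t=np.arctan2(np.linalg.norm(x),-c[2]);K=m["mtx"]
    return K[:2,2]+x/np.linalg.norm(x)*t*K[0,0]
print(wproj([440.3,-25.3,64]),wproj([426.5,-22.9,64]),wproj([469.8,-30.5,64]))
```

```text
[440.13021735 -26.00076169 136.29212653]
[310.36931601 251.28684695] [310.50299819 271.94204257] [310.19092515 204.13568525]
```

View pics/w1.png

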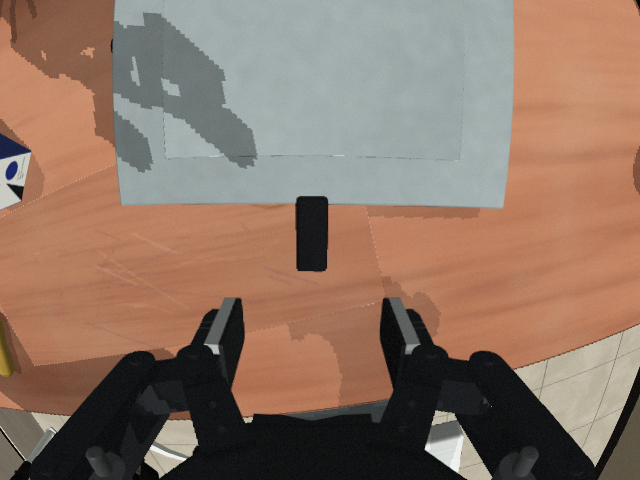

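The wrist view shows the tab centred at column 312, with its end at row 271 and the lid edge at row 204, just as predicted. I'll descend and pinch it.

>>> apply_moves([
  [0,0,0.7],
  [0,0,0.7],
  [0,0,0.7],
  [0,0,0.7],
  [0,0,0.6],
  [0,0,0.36],
  [0,0,0],
  [0,0,0],
  [0,0,0],
  [0,0,0],
], turn=[0,0,0,0,0,0,0,0,0,0], hand=[0.7,0.7,0.7,0.7,0.7,0.7,0.7,0.7,0.4,0], grip_force=40)

```text
clock: 5.15
position: [441.0, -25.9, 43.2]
tool_rot: [[0.984, -0.176, 0.002], [-0.176, -0.984, -0.0], [0.002, -0.0, -1.0]]
ft_force: [-0.4, 0.4, 0.1]
opening: 0.371
grip_force: 0.0
```

>>> apply_moves([
  [0,0,0],
  [0,0,0],
  [0,0,0],
  [0,0,0],
  [0,0,0],
  [0,0,0],
  [0,0,0],
  [0,0,0],
  [0,0,0],
  [0,0,0],
], turn=[0,0,0,0,0,0,0,0,0,0], hand=[0,0,0,0,0,0,0,0,0,0])

```text
clock: 6.15
position: [440.8, -25.8, 43.1]
tool_rot: [[0.984, -0.176, 0.001], [-0.176, -0.984, -0.0], [0.001, -0.0, -1.0]]
ft_force: [-1.9, 0.4, 4.5]
opening: 0.225
grip_force: 39.1
```

Run:
```python
import numpy as np
# arc of tab: r, phase; rows in units along tool x, z(down)
r=np.hypot(212,5);p=np.arctan2(5,212)
t=1.76*(1-np.cos(np.pi*np.linspace(0,1,41)))/2
a=np.linspace(0,1.76,41)
x=-r*np.cos(a+p);z=r*np.sin(a+p)
for i in range(40): print([round((x[i+1]-x[i])/25,2),0,round(-(z[i+1]-z[i])/25,2)],end=", " if i%10!=9 else "\n")
```

```text
[np.float64(0.02), 0, np.float64(-0.37)], [np.float64(0.03), 0, np.float64(-0.37)], [np.float64(0.05), 0, np.float64(-0.37)], [np.float64(0.07), 0, np.float64(-0.37)], [np.float64(0.08), 0, np.float64(-0.36)], [np.float64(0.1), 0, np.float64(-0.36)], [np.float64(0.11), 0, np.float64(-0.36)], [np.float64(0.13), 0, np.float64(-0.35)], [np.float64(0.14), 0, np.float64(-0.34)], [np.float64(0.16), 0, np.float64(-0.34)]
[np.float64(0.17), 0, np.float64(-0.33)], [np.float64(0.19), 0, np.float64(-0.32)], [np.float64(0.2), 0, np.float64(-0.31)], [np.float64(0.22), 0, np.float64(-0.3)], [np.float64(0.23), 0, np.float64(-0.29)], [np.float64(0.24), 0, np.float64(-0.28)], [np.float64(0.25), 0, np.float64(-0.27)], [np.float64(0.27), 0, np.float64(-0.26)], [np.float64(0.28), 0, np.float64(-0.25)], [np.float64(0.29), 0, np.float64(-0.24)]
[np.float64(0.3), 0, np.float64(-0.22)], [np.float64(0.31), 0, np.float64(-0.21)], [np.float64(0.32), 0, np.float64(-0.2)], [np.float64(0.33), 0, np.float64(-0.18)], [np.float64(0.33), 0, np.float64(-0.17)], [np.float64(0.34), 0, np.float64(-0.15)], [np.float64(0.35), 0, np.float64(-0.14)], [np.float64(0.35), 0, np.float64(-0.12)], [np.float64(0.36), 0, np.float64(-0.11)], [np.float64(0.36), 0, np.float64(-0.09)]
[np.float64(0.37), 0, np.float64(-0.08)], [np.float64(0.37), 0, np.float64(-0.06)], [np.float64(0.37), 0, np.float64(-0.04)], [np.float64(0.37), 0, np.float64(-0.03)], [np.float64(0.37), 0, np.float64(-0.01)], [np.float64(0.37), 0, np.float64(0.01)], [np.float64(0.37), 0, np.float64(0.02)], [np.float64(0.37), 0, np.float64(0.04)], [np.float64(0.37), 0, np.float64(0.05)], [np.float64(0.37), 0, np.float64(0.07)]
```

>>> apply_moves([
  [0.02,0,-0.37],
  [0.03,0,-0.37],
  [0.05,0,-0.37],
  [0.07,0,-0.37],
  [0.08,0,-0.36],
  [0.1,0,-0.36],
  [0.11,0,-0.36],
  [0.13,0,-0.35],
  [0.14,0,-0.34],
  [0.16,0,-0.34],
], turn=[0,0,0,0,0,0,0,0,0,0], hand=[0,0,0,0,0,0,0,0,0,0])

```text
clock: 7.15
position: [462.1, -29.8, 132.5]
tool_rot: [[0.984, -0.176, -0.001], [-0.176, -0.984, -0.0], [-0.001, 0.0, -1.0]]
ft_force: [2.7, -1.1, -4.2]
opening: 0.223
grip_force: 39.7
```

>>> apply_moves([
  [0.17,0,-0.33],
  [0.19,0,-0.32],
  [0.2,0,-0.31],
  [0.22,0,-0.3],
  [0.23,0,-0.29],
  [0.24,0,-0.28],
  [0.25,0,-0.27],
  [0.27,0,-0.26],
  [0.28,0,-0.25],
  [0.29,0,-0.24],
], turn=[0,0,0,0,0,0,0,0,0,0], hand=[0,0,0,0,0,0,0,0,0,0])

```text
clock: 8.15
position: [520.1, -40.6, 203.6]
tool_rot: [[0.984, -0.176, -0.001], [-0.176, -0.984, -0.001], [-0.0, 0.001, -1.0]]
ft_force: [-0.3, -5.9, -6.1]
opening: 0.22
grip_force: 41.3
```

>>> apply_moves([
  [0.3,0,-0.22],
  [0.31,0,-0.21],
  [0.32,0,-0.2],
  [0.33,0,-0.18],
  [0.33,0,-0.17],
  [0.34,0,-0.15],
  [0.35,0,-0.14],
  [0.35,0,-0.12],
  [0.36,0,-0.11],
  [0.36,0,-0.09],
], turn=[0,0,0,0,0,0,0,0,0,0], hand=[0,0,0,0,0,0,0,0,0,0])

```text
clock: 9.15
position: [602.2, -55.9, 243.1]
tool_rot: [[0.984, -0.176, -0.002], [-0.176, -0.984, -0.002], [-0.001, 0.002, -1.0]]
ft_force: [-3.8, -7.7, -2.8]
opening: 0.228
grip_force: 43.5
```

>>> apply_moves([
  [0.37,0,-0.08],
  [0.37,0,-0.06],
  [0.37,0,-0.04],
  [0.37,0,-0.03],
  [0.37,0,-0.01],
  [0.37,0,0.01],
  [0.37,0,0.02],
  [0.37,0,0.04],
  [0.25,0,0.04],
  [0,0,0],
], turn=[0,0,0,0,0,0,0,0,0,0], hand=[0,0,0,0,0,0,0,0,0,0])

```text
clock: 10.15
position: [681.7, -70.8, 245.9]
tool_rot: [[0.984, -0.177, -0.0], [-0.177, -0.984, -0.002], [-0.0, 0.002, -1.0]]
ft_force: [-3.2, -9.2, -1.0]
opening: 0.226
grip_force: 46.0
```

>>> apply_moves([
  [0.2,0,0],
  [0,0,0],
  [0,0,0],
  [0,0,0],
  [0,0,-0.4],
  [0,0,-0.8],
  [0,0,-0.8],
  [-0.5,0,0],
  [-0.9,0,0],
  [-0.9,0,0],
], turn=[0,0,0,0,0,0,0,0,0,0], hand=[0.225,0.5,0.7,0.7,0.7,0.7,0.7,0.7,0.7,0.7])

```text
clock: 11.15
position: [629.2, -59.1, 297.1]
tool_rot: [[0.985, -0.175, 0.002], [-0.175, -0.985, -0.0], [0.002, -0.0, -1.0]]
ft_force: [0.1, 0.4, -0.4]
opening: 0.7
grip_force: 0.0
```

>>> apply_moves([
  [-0.9,0,0],
  [-0.9,0,0],
  [-0.9,0,0],
  [-0.9,0,0],
  [-0.9,0,0],
  [-0.9,0,0],
  [-0.5,0,0],
  [0,0,0],
  [0,0,0],
  [0,0,0],
], turn=[0,0,0,0,0,0,0,0,0,0], hand=[0.7,0.7,0.7,0.7,0.7,0.7,0.7,0.7,0.7,0.7])

```text
clock: 12.15
position: [484.9, -33.7, 296.3]
tool_rot: [[0.985, -0.175, 0.001], [-0.175, -0.985, -0.0], [0.001, -0.0, -1.0]]
ft_force: [0.0, 0.1, -0.0]
opening: 0.699
grip_force: 0.0
```

Run:
```python
from h import *
import pickle
s=read_state();w=capture("wrist")[:,:,::-1];t=capture("top")[:,:,::-1]
cv2.imwrite("pics/w2.png",w);cv2.imwrite("pics/t2.png",t);pickle.dump(s,open("s2.pkl","wb"))
print(s["position"])
c=cv2.resize(t[140:290,200:400],(533,400),interpolation=2)
cv2.imwrite("pics/m2.png",np.hstack([c[:, :320*1][:400,:267*2-267+53],cv2.resize(w,(480,360))[:, :]][:0] or [cv2.resize(c,(320,240)),cv2.resize(w,(480,360))[:240]]) if 0 else w)
```

```text
[484.89308439 -33.65197304 296.28129698]
```

View pics/w2.png

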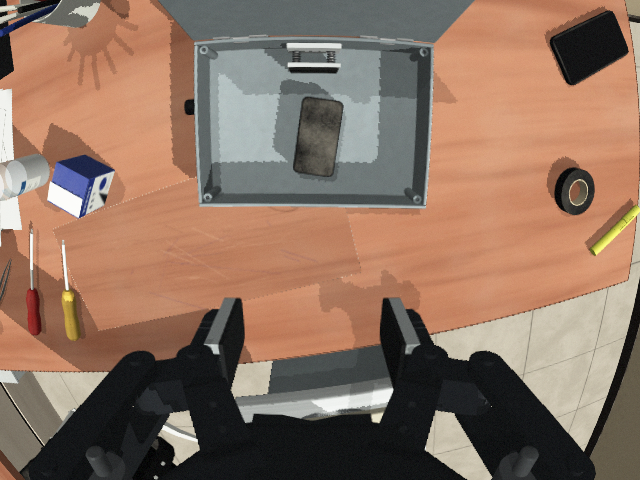

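The wrist view shows the lid standing open and the adapter's top face at about (303,97), (342,100), (334,177), (295,172). It is slightly turned and lies just in front of the fence, whose rubber face is near row 71, columns 288–340.

Run:
```python
from h import *
import pickle
s=pickle.load(open("s2.pkl","rb"));im=cv2.imread("pics/w2.png")
hsv=cv2.cvtColor(im,cv2.COLOR_BGR2HSV)
ye=np.array([[270,82],[365,82],[365,195],[270,195]])
roi=cv2.fillPoly(np.zeros(im.shape[:2],np.uint8),[ye],255)
b=im[...,0].astype(int);r=im[...,2].astype(int)
k=((r>=b)&(hsv[...,2]<130)).astype(np.uint8)*255&roi
k=cv2.morphologyEx(cv2.morphologyEx(k,cv2.MORPH_OPEN,np.ones((3,3))),cv2.MORPH_CLOSE,np.ones((5,5)))
c=max(cv2.findContours(k,0,1)[0],key=cv2.contourArea)
print(cv2.contourArea(c),cv2.minAreaRect(c))
yaw=np.radians(-10.1);ex=np.array([np.cos(yaw),np.sin(yaw)]);ey=np.array([-ex[1],ex[0]])
H=np.array([649,-62.5]);O=H-90*ex
def cs(P): return np.c_[(P[:,:2]-O)@ex,(P[:,:2]-O)@ey]
P=onz("wrist",c[:,0],34,s)
R=cv2.minAreaRect(cs(P).astype(np.float32));print("adapter case",R,cv2.boxPoints(R).round(1).tolist(),"O",O)
print("rim",cs(onz("wrist",[[196,42],[433,44],[428,208],[200,206]],55,s)).round(1).tolist())
# fence plate: white top row / dark face
print("fence top",cs(onz("wrist",[[288,64],[341,66],[288,72],[340,72]],40,s)).round(1).tolist())
vis=cv2.resize(im[20:220,180:450],None,fx=2.9,fy=2.9,interpolation=2)
cv2.drawContours(im,[c],-1,(0,0,255),1);v2=cv2.resize(im[20:220,180:450],None,fx=2.9,fy=2.9,interpolation=0)
cv2.imwrite("pics/w2c.png",v2)
```

```text
2917.5 ((317.6600036621094, 136.3800048828125), (40.72935485839844, 76.0846939086914), 8.130102157592773)
adapter case ((-17.59902572631836, -6.778831481933594), (43.666343688964844, 83.46300506591797), 82.04434204101562) [[-62.0, -22.600000381469727], [20.700000762939453, -34.20000076293945], [26.799999237060547, 9.100000381469727], [-55.900001525878906, 20.600000381469727]] O [560.3947138  -46.71699465]
rim [[88.9, 119.6], [87.3, -126.6], [-91.1, -128.3], [-88.9, 121.9]]
fence top [[61.2, 24.4], [59.1, -31.1], [52.5, 24.4], [52.6, -30.1]]
```

View pics/w2c.png

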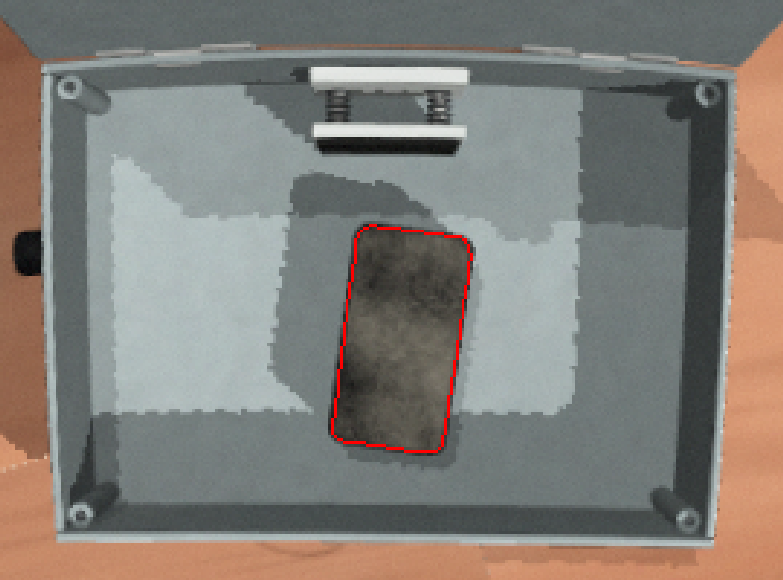

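>>> apply_moves([
  [0.6,0.07,0],
  [0.6,0.07,0],
  [0.6,0.06,0],
  [0.56,0.06,0],
  [0,0,0.8],
  [0,0,0.8],
  [0,0,0.9],
  [0,0,0.9],
  [0,0,0.9],
  [0,0,0.9],
], turn=[0,0,0,0,0.43,0.43,0.43,0.43,0,0], hand=[0.85,0.85,0.85,0.85,0.85,0.85,0.85,0.85,0.85,0.85])

```text
clock: 13.25
position: [541.4, -50.4, 164.5]
tool_rot: [[0.951, -0.309, -0.001], [-0.309, -0.951, 0.0], [-0.001, 0.0, -1.0]]
ft_force: [-0.5, 0.2, 0.4]
opening: 0.852
grip_force: 0.0
```

>>> apply_moves([
  [0,0,0.9],
  [0,0,0.9],
  [0,0,0.8],
  [0,0,0.8],
  [0,0,0.6],
  [0,0,0.4],
  [0,0,0],
  [0,0,0],
  [0,0,0],
  [0,0,0],
], turn=[0,0,0,0,0,0,0,0,0,0], hand=[0.85,0.85,0.85,0.85,0.85,0.85,0.85,0.85,0.85,0.85])

```text
clock: 14.25
position: [542.1, -50.5, 56.9]
tool_rot: [[0.951, -0.309, 0.002], [-0.309, -0.951, -0.0], [0.002, -0.0, -1.0]]
ft_force: [-0.2, -0.2, 0.0]
opening: 0.848
grip_force: 0.0
```

Run:
```python
from h import *
s=read_state();print(s["position"],s["tool_rot"][:,0],s["ft_force"])
cv2.imwrite("pics/w3.png",capture("wrist")[:,:,::-1])
```

```text
[542.07360217 -50.52159204  56.94263022] [ 0.95110327 -0.30886703  0.00192907] [-0.15260231 -0.20454366  0.0139598 ]
```

View pics/w3.png

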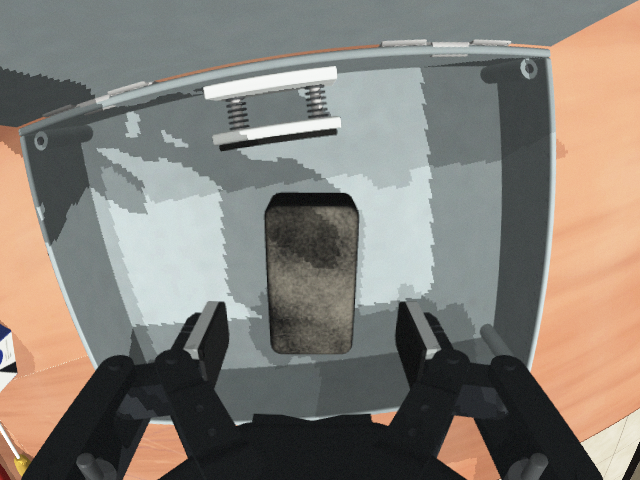

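The tool is aligned with the adapter, which is centred near column 312 between the fingers. I'll descend and grip.

>>> apply_moves([
  [0,0,0.5],
  [0,0,0.5],
  [0,0,0.4],
  [0,0,0.25],
  [0,0,0.15],
  [0,0,0.15],
  [0,0,0],
  [0,0,0],
  [0,0,0],
  [0,0,0],
], turn=[0,0,0,0,0,0,0,0,0,0], hand=[0.85,0.85,0.85,0.85,0.85,0.85,0.85,0.85,0.85,0.85])

```text
clock: 15.3
position: [541.6, -50.5, 7.5]
tool_rot: [[0.951, -0.309, 0.001], [-0.309, -0.951, -0.0], [0.001, -0.0, -1.0]]
ft_force: [0.0, 0.0, -0.3]
opening: 0.854
grip_force: 0.0
```

>>> apply_moves([
  [0,0,0],
  [0,0,0],
  [0,0,0],
  [0,0,0],
  [0,0,0],
  [0,0,0],
  [0,0,0],
  [0,0,0],
  [0,0,0],
  [0,0,0],
], turn=[0,0,0,0,0,0,0,0,0,0], hand=[0.75,0.7,0.65,0.6,0.55,0.5,0.45,0.4,0.4,0.4], grip_force=40)

```text
clock: 16.3
position: [541.4, -50.4, 7.2]
tool_rot: [[0.951, -0.309, 0.0], [-0.309, -0.951, -0.0], [0.0, -0.0, -1.0]]
ft_force: [0.1, -0.2, 3.3]
opening: 0.515
grip_force: 42.3
```

>>> apply_moves([
  [0,0,0],
  [0,0,0],
  [0,0,0],
  [0,0,0],
  [0.2,-0.05,0],
  [0.2,-0.05,0],
  [0.2,-0.05,0],
  [0.2,0,0],
  [0,0,0],
  [0,0,0],
], turn=[-0.42,-0.42,-0.42,-0.4,0,0,0,0,0,0], hand=[0.4,0.4,0.4,0.4,0.4,0.4,0.4,0.4,0.4,0.4])

```text
clock: 17.3
position: [561.7, -50.3, 7.2]
tool_rot: [[0.984, -0.18, 0.0], [-0.18, -0.984, -0.0], [0.0, 0.0, -1.0]]
ft_force: [-0.6, 0.2, 3.7]
opening: 0.517
grip_force: 42.6
```

Run:
```python
from h import *
s=read_state();print(s["position"],s["tool_rot"][:,0],s["ft_force"])
cv2.imwrite("pics/w4.png",capture("wrist")[:,:,::-1])
```

```text
[561.7086966  -50.31644339   7.22654711] [ 9.83616014e-01 -1.80276199e-01  1.70649236e-04] [-0.5613878   0.15443046  3.69859978]
```

View pics/w4.png

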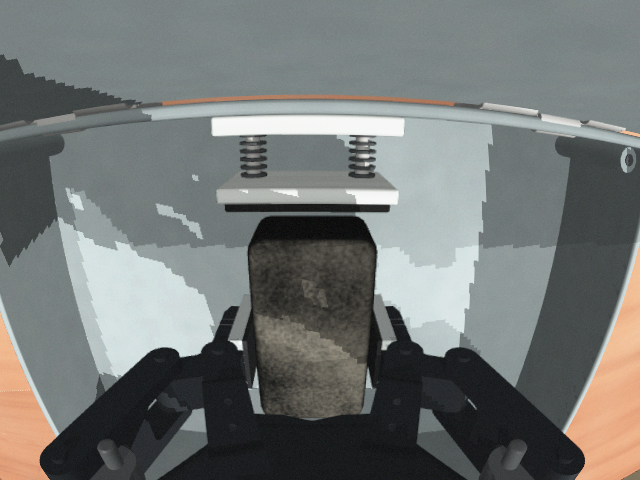

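The adapter is square to the fence and about 1.5 mm to its right (fence centre column 307, adapter 312). I'll correct that and approach gently.

>>> apply_moves([
  [0,-0.06,0],
  [0.04,0,0],
  [0.04,0,0],
  [0.04,0,0],
  [0.04,0,0],
  [0.04,0,0],
  [0.04,0,0],
  [0.04,0,0],
  [0.04,0,0],
  [0,0,0],
], turn=[0,0,0,0,0,0,0,0,0,0], hand=[0.4,0.4,0.4,0.4,0.4,0.4,0.4,0.4,0.4,0.4])

```text
clock: 18.35
position: [568.7, -49.8, 7.2]
tool_rot: [[0.984, -0.18, -0.002], [-0.18, -0.984, 0.001], [-0.002, -0.0, -1.0]]
ft_force: [-8.3, 1.2, 11.8]
opening: 0.519
grip_force: 43.5
```

>>> apply_moves([
  [0.04,0,0],
  [0.04,0,0],
  [0.04,0,0],
  [0.04,0,0],
  [0.04,0,0],
  [0,0,0],
  [0,0,0],
  [0,0,0],
  [0,0,0],
  [0,0,0],
], turn=[0,0,0,0,0,0,0,0,0,0], hand=[0.4,0.4,0.4,0.4,0.4,0.4,0.4,0.4,0.4,0.4])

```text
clock: 19.35
position: [573.3, -50.6, 7.2]
tool_rot: [[0.984, -0.18, -0.003], [-0.18, -0.984, 0.001], [-0.003, -0.0, -1.0]]
ft_force: [-10.4, 1.8, 13.0]
opening: 0.521
grip_force: 43.7
```

>>> apply_moves([
  [0,0,-0.02],
  [0,0,0],
  [0,0,0],
  [0,0,0],
  [0,0,0],
  [0,0,0],
  [0,0,0],
  [0,0,0],
  [0,0,0],
  [0,0,0],
], turn=[0,0,0,0,0,0,0,0,0,0], hand=[0.4,0.4,0.4,0.4,0.4,0.4,0.4,0.4,0.4,0.4])

```text
clock: 20.35
position: [573.3, -50.6, 7.2]
tool_rot: [[0.984, -0.18, -0.003], [-0.18, -0.984, 0.001], [-0.003, -0.0, -1.0]]
ft_force: [-5.9, 0.9, 7.7]
opening: 0.518
grip_force: 43.1
```

Run:
```python
from h import *
s=read_state();print(s["position"],s["tool_rot"][:,0],s["ft_force"],s["moment"])
cv2.imwrite("pics/w5.png",capture("wrist")[:,:,::-1])
```

```text
[573.34738204 -50.61308414   7.22363039] [ 0.98363324 -0.18016192 -0.00270867] [-5.94216258  0.88082322  7.70734336] [ 0.17197843  0.91025722 -0.07717646]
```

View pics/w5.png

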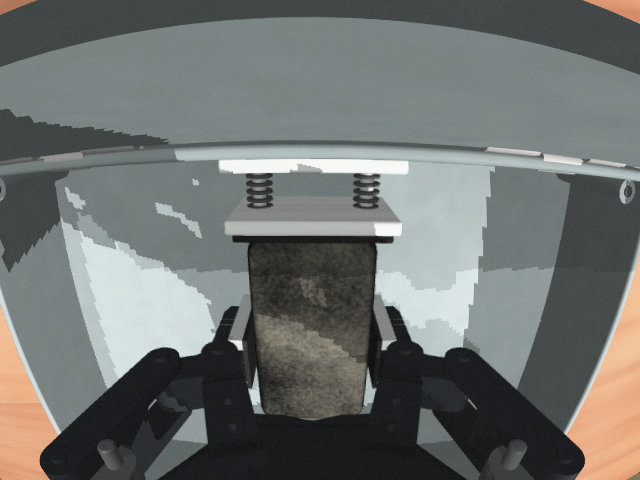

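The adapter's front face is now touching the fence. Part of the measured force is floor friction, so I'll ease the downward load before pushing in.

>>> apply_moves([
  [0,0,-0.02],
  [0,0,0],
  [0.04,0,0],
  [0.04,0,0],
  [0.04,0,0],
  [0.04,0,0],
  [0.04,0,0],
  [0,0,0],
  [0,0,0],
  [0,0,0],
], turn=[0,0,0,0,0,0,0,0,0,0], hand=[0.4,0.4,0.4,0.4,0.4,0.4,0.4,0.4,0.4,0.4])

```text
clock: 21.4
position: [578.2, -51.5, 7.3]
tool_rot: [[0.984, -0.18, -0.003], [-0.18, -0.984, 0.001], [-0.003, -0.0, -1.0]]
ft_force: [-6.5, 3.3, 2.7]
opening: 0.517
grip_force: 42.5
```

>>> apply_moves([
  [0,0,-0.02],
  [0,0,0],
  [0.04,0,0],
  [0.04,0,0],
  [0.04,0,0],
  [0,0,0],
  [0,0,0],
  [0,0,0],
  [0,0,0],
  [0,0,0],
], turn=[0,0,0,0,0,0,0,0,0,0], hand=[0.4,0.4,0.4,0.4,0.4,0.4,0.4,0.4,0.4,0.4])

```text
clock: 22.4
position: [580.4, -52.0, 7.3]
tool_rot: [[0.984, -0.18, -0.004], [-0.18, -0.984, 0.001], [-0.005, -0.0, -1.0]]
ft_force: [-9.4, 3.5, 2.7]
opening: 0.52
grip_force: 42.4
```

Run:
```python
from h import *
s=read_state();print(s["position"],s["tool_rot"][:,0],s["ft_force"],s["moment"])
cv2.imwrite("pics/w6.png",capture("wrist")[:,:,::-1])
```

```text
[580.41741381 -51.95382036   7.33355609] [ 0.98362434 -0.18017267 -0.00457915] [-9.42505189  3.45476081  2.66009116] [ 0.46343237  1.32784617 -0.06507468]
```

View pics/w6.png

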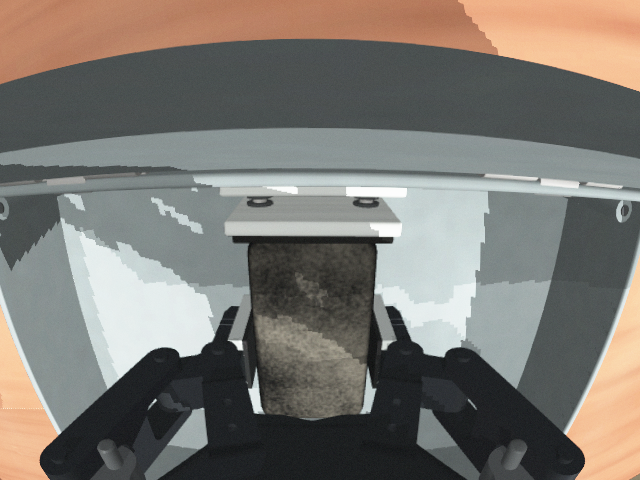

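Run:
```python
from h import *
R=np.array([[.9836,-.1802,0],[-.1802,-.9836,0],[0,0,-1.]]);R[:,1]=[-.1802,-.9836,0]
ex=R[:2,0]
for f,p in(("w4",[561.7,-50.3,7.2]),("w5",[573.3,-50.6,7.2]),("w6",[580.4,-52,7.3])):
    g=cv2.cvtColor(cv2.imread(f"pics/{f}.png"),6)[150:250,280:345].astype(float).mean(1)
    d=np.diff(g);r=150+np.argmin(d)+.5   # sharpest bright->dark: white plate / black rubber
    s=dict(position=np.array(p,float),tool_rot=R)
    P=onz("wrist",[[312,r]],38,s)[0];print(f,r,"edge",P[:2]@ex,"tcp",np.array(p[:2])@ex)
```

```text
w4 203.5 edge 617.0631295990197 tcp 561.5521800000001
w5 235.5 edge 618.11694614461 tcp 573.016
w6 235.5 edge 625.3190780444097 tcp 580.25184
```

The fence is pushed in about 8.3 mm and the wrist force reads about 9.9 N including friction, so the press is roughly 8–9 N. The adapter is centred (312.5 against 313). I'll add 1 mm and hold.

>>> apply_moves([
  [0.04,0,0],
  [0,0,0],
  [0,0,0],
  [0,0,0],
  [0,0,0],
  [0,0,0],
  [0,0,0],
  [0,0,0],
  [0,0,0],
  [0,0,0],
], turn=[0,0,0,0,0,0,0,0,0,0], hand=[0.4,0.4,0.4,0.4,0.4,0.4,0.4,0.4,0.4,0.4])

```text
clock: 23.45
position: [581.2, -52.1, 7.4]
tool_rot: [[0.984, -0.18, -0.005], [-0.18, -0.984, 0.001], [-0.005, -0.0, -1.0]]
ft_force: [-10.9, 3.1, 3.7]
opening: 0.52
grip_force: 42.5
```

>>> apply_moves([
  [0,0,0],
  [0,0,0],
  [0,0,0],
  [0,0,0],
  [0,0,0],
  [0,0,0],
  [0,0,0],
  [0,0,0],
  [0,0,0],
  [0,0,0],
], turn=[0,0,0,0,0,0,0,0,0,0], hand=[0.4,0.4,0.4,0.4,0.4,0.4,0.4,0.4,0.4,0.4])

```text
clock: 24.45
position: [581.1, -52.1, 7.3]
tool_rot: [[0.984, -0.18, -0.005], [-0.18, -0.984, 0.001], [-0.005, -0.0, -1.0]]
ft_force: [-11.1, 3.7, 3.6]
opening: 0.518
grip_force: 42.5
```

>>> apply_moves([
  [0,0,0],
  [0,0,0],
  [0,0,0],
  [0,0,0],
  [0,0,0],
  [0,0,0],
  [0,0,0],
  [0,0,0],
  [0,0,0],
  [0,0,0],
], turn=[0,0,0,0,0,0,0,0,0,0], hand=[0.4,0.4,0.4,0.4,0.4,0.4,0.4,0.4,0.4,0.4])

```text
clock: 25.45
position: [581.1, -52.1, 7.3]
tool_rot: [[0.984, -0.18, -0.005], [-0.18, -0.984, 0.001], [-0.005, -0.0, -1.0]]
ft_force: [-11.6, 3.9, 3.5]
opening: 0.517
grip_force: 42.5
```

```bash
python3 -c "
from cell import *
print(hand_in())"
```

```text
the job is handed in; nothing more can be done
None
```

I handed the job in with the lid left open past upright and the adapter still held flat, square and centred against the fence at an estimated 9–12 N after more than two seconds of pressing; the hand-in gave no verdict.

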